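Tune the bench radio to the long scale line and store it

ROBOT

A 6-joint arm with a two-finger parallel gripper is mounted at the origin on the work surface. World frame = base frame: x ahead of the robot, y to its left, z up, the work surface at z = 0. Lengths are in m, angles in rad, forces in N, time in s.
With the tool pointing down it reaches from about 0.25 to 0.775 m from the base axis. Payload 4 kg.
Tool frame: the origin (TCP) lies between the finger pads; the fingertips stand 19 mm ahead of it and the grasp point (between the pads) is the TCP (robot.tip_reach is the y of the fingertips in the tool frame, in m); y points along the fingers, x is the direction in which the jaws open and shut, and the axes are right-handed (so a half turn about y gives the same grasp; the last joint's range is limited). The gripper opens to 94 mm and grips with 3 to 60 N. Pads are 16 mm wide; open, the fingers measure 119 mm over their backs; the gripper's body (75 mm by 177 mm) begins 78 mm behind the grasp point.
Start: joints at [-1.412, 0.087, 1.371, -0, 1.684, -0.103], TCP at [0.142, -0.531, 0.225] pointing down, gripper open.
Joint ranges: [-3.1, 3.1], [-0.76, 2.03], [0.27, 2.55], [-1.08, 4.22], [0.17, 2.65], [-2.57, 2.57]. Speed limits (rad/s): [2.79, 2.79, 3.14, 3.14, 3.14, 3.14].

INTERFACE

Orientations are given as [roll, pitch, yaw] about the fixed x, y, z axes, in that order (R = Rz(yaw) Ry(pitch) Rx(roll)).
In Python, from bench import robot, imaging, order gives the robot as it stands.
- The arm moves only by the tool send_rows, never from a script. Its argument "moves" is text: rows parted by semicolons, each of 5 numbers parted by spaces: the gripper's target within -1 to 1 (shut at 1, half-way at 0, fully open at -1), then the shift along the tool's x, y, z in m, then the turn about the tool's y in degrees. In form: fingers tx ty tz roll; .... A call has exactly 10 rows; each row shifts and turns the commanded pose from where the row before left it, along the tool's axes as they then stand; what a row does not reach is not made up. A row lasts 1/12 s, in which the tool goes at most 41.7 mm and 7.16 degrees, less where a joint would pass 70% of its speed; a pose out of reach is approached as far as the arm can. A call with a gripper value outside its range is refused whole. The fingers move at their own pace and stop on an object; the grip force is fixed at half the most. Time passes only in rows, so rows that do not move let the fingers close, or fill a call up. It gives the time, the measured TCP pose, the force and the opening at its end, in the units of the state.
- robot.get_obs(): the state, without advancing time (a new reading comes with each control period).
- imaging.snapshot(name): name is "scene" or "top" or "wrist"; returns a dict with "image" (480x640x3 uint8, red, green, blue), "mtx" (3x3 intrinsics, pixels), "R" (3x3) and "t" (3): a world point X has camera coordinates R X + t. Camera axes: x right, y down, z forward; pixel columns grow to the right and rows downward; lengths in m; the calibration is good to about 2 mm. The wrist camera is an equidistant fisheye: a pixel r from the principal point sees the ray r / f radians off the axis. A picture is of the moment at which its call begins. There is no depth.
- order.close_job(): hands the job in, once; it reports no verdict.
Trained networks look in a picture, given as the dict that the camera call returned (one of the last four; its "shot" number tells which), for a name from the list of things; names that differ only in an ending like _2 or _b are one class to them, and where a whole thing is asked for, a point or a joint stands for the part that bears it (a point fixed in the world has none). Each returns a list of dicts, best first, with "conf" (0 to 1); they miss things now and then, are a little off and sometimes report something else, mostly with a low value. They report only what shows in the picture. A call takes as long as a camera call.
- imaging.recognise(picture, target): "centre" ([column, row] in pixels, amid what is visible of it).
- imaging.landmark_of(picture, target): "centre" ([column, row] in pixels: a listed point, or the origin of a listed thing).
The state is a dict: "time": time; "joint_positions": joint angles; "qvel": joint speeds; "joint_torque": joint torques, N m; "tool_pos": TCP position; "ee_rot": TCP orientation; "wrist_force": force on the tool from outside, world axes, zero at the start; "wrist_torque": the same for the moment, N m; "width": finger opening in m.
Only numpy, scipy, OpenCV 4.12 (cv2) and the standard library are available. Lean on these libraries where they do the work, as an engineer would, in place of code of your own. Each camera call takes 0.05 s, during which the arm holds its last target.

TASK

On the radio lying on its back, gently push the stud on the tuning dial round with the fingertips (push it, do not squeeze it) until the dial's index mark lines up with the one long line of the scale around it. Then press the long bar key fully down with a fingertip and let it come up again, leaving the dial lined up. Do not press the two round keys, and leave the loose things where they stand.

Things in the scene. Friction and masses are not known exactly. Their poses are not given: they have to be found in the camera images.
- radio: table radio in a dark wooden case, fixed on its back on the bench with its cream front panel facing up: 270 x 460 mm, panel 90 mm above the bench. Origin under its centre; its x is the short side, y the long side. The dial is 95 mm to +y of the middle, the column of three keys 130 mm to -y
- dial_center (a point): on the dial's vertical axis, at its flat top face, 100 mm above the bench. The dial is a black disc, 140 mm wide and 8 mm thick, that turns endlessly both ways; it needs a torque of about 0.08 N m (1.7 N at the stud), has no spring and stays where it is left
- dial (a joint): angle of the dial, rad, growing anticlockwise seen from above; zero when the index points along the radio's +x
- index (a point): outer end of the dial's index mark, at the dial's rim, on its top face, 70 mm from the axis. The mark is a white radial line, 5 mm wide and 54 mm long
- stud_top (a point): centre of the top of the upright finger stud fixed on the dial: a round black post, 18 mm in diameter, rising 22 mm above the dial's face, 48 mm from the axis, on the side opposite to the index mark. It spins freely about its own upright axis, so pushing fingers roll past it
- target (a point): point at the inner end of the target line, 70 mm from the dial's axis, at the height of the dial's face: when the index mark is lined up, index is here. The scale is a fixed aluminium plate round the dial, 224 mm in diameter, with black radial lines every 15 degrees; the target is the only long one (36 mm long, 6 mm wide; the others 10 mm long, 2 mm wide)
- bar_top (a point): centre of the top of the long ivory bar key (64 mm along the radio's y, 26 mm along its x), 20 mm above the panel when up; fixed in the panel, springs back up by itself, travel 6 mm, 1.5 N to start and about 4.5 N to hold fully down. It and the two round keys stand in one column along the radio's x, 60 mm apart, in any order
- bar (a joint): how far the bar key is pressed, m: 0 up, 0.006 fully down
- round1_top (a point): centre of the top of a round ivory key, 24 mm wide, 20 mm above the panel; not to be pressed
- round1 (a joint): how far that round key is pressed, m
- round2_top (a point): the same for the other round key
- round2 (a joint): how far the other round key is pressed, m
- loose_knob: loose tapered knob, 28 mm wide, 16 mm tall, lying on the radio's panel; origin under its centre
- screw_tin: small round steel tin, 32 mm wide, 22 mm tall, standing on the radio's panel; origin under its centre
- spool: steel-grey wire spool, 60 mm wide, 40 mm tall, on the bench; origin under its centre
- mug: white mug, 76 mm wide, 85 mm tall, on the bench; origin under its centre
- driver: screwdriver lying on the bench; origin under its middle
- jar: glass jar with steel lid, 60 mm wide, 70 mm tall, on the bench; origin under its centre
- speaker: bare loudspeaker, 100 mm wide, 38 mm tall, face up on the bench; origin under its centre

How it is judged:
By the outcome, as a careful person would: the job done as asked, in the order asked, and still so for the second after the job is handed in, with the robot touching nothing.
It also fails if it takes over 58 s, if anything falls off the work surface, if the arm or the gripper's body presses on something with over 40 N, if the wrist force passes 120 N, or if a joint passes its speed limit or range.

## Working session

There is one attempt and no reset: what is moved stays moved. The work goes in short steps, Python scripts to look and compute and a tool call to move; the robot and the scene stay as the last step left them, time stands still between calls to the robot, and variables do not carry over. Pictures are saved under pics/ and viewed, and the job is handed in when it is done.

Besides the shell and the picture viewer there is one more tool, called after ">>>" as name(argument=value, ...) on one line, values as JSON. send_rows: Moves the arm, as the interface text tells. Its arguments: {"type":"object","properties":{"moves":{"type":"string"}},"required":["moves"]}

```bash
ls; mkdir -p pics
python3 - <<'E'
from bench import robot, imaging, order
import cv2
o=robot.get_obs(); print(o)
for n in("scene","top"):
    p=imaging.snapshot(n); cv2.imwrite(f"pics/{n}1.png",p["image"][:,:,::-1]); print(n,p["mtx"],p["R"],p["t"])
    for k in["radio","dial_center","index","stud_top","target","bar_top","round1_top","loose_knob","screw_tin","mug","jar","spool"]:
        print(k,[(d["centre"],round(d["conf"],2)) for d in imaging.landmark_of(p,k)][:3])
E
```

```text
pics
{'time': 0.0, 'joint_positions': array([-1.41208863e+00,  8.79588901e-02,  1.37225284e+00, -1.26983969e-05,
        1.68358391e+00, -1.03067646e-01]), 'qvel': array([ 5.41111338e-04, -9.56277485e-05, -6.59266532e-04,  4.69761744e-04,
        1.30023912e-03, -2.24762070e-04]), 'joint_torque': array([ 4.02117030e-04, -3.40176558e+01, -3.02434409e+01,  7.17619085e-02,
        3.28643317e-02, -1.82806825e-04]), 'tool_pos': array([ 0.14226608, -0.53075867,  0.22330272]), 'ee_rot': array([-1.57058223,  0.00219259, -1.30902216]), 'wrist_force': array([-0.4331274 ,  0.19781409,  1.03191666]), 'wrist_torque': array([-0.033776  , -0.02493553, -0.03522492]), 'width': 0.09382884005824225}
scene [[461.07083264   0.         321.79225462]
 [  0.         461.07083264 243.33474826]
 [  0.           0.           1.        ]] [[ 0.47470005  0.87993562 -0.01931723]
 [ 0.68894742 -0.38514684 -0.61401414]
 [-0.54773289  0.27816399 -0.7890586 ]] [-0.22781476 -0.29949525  1.37218919]
radio [([353.8, 275.9], 0.68)]
dial_center [([395.1, 227.9], 0.62)]
index [([383.4, 251.1], 0.82), ([294.5, 249.8], 0.65
[... 407 characters left out ...]
505.31059537 233.83543746]
 [  0.           0.           1.        ]] [[-3.12561126e-02 -9.99490713e-01 -6.43195644e-03]
 [-9.73708395e-01  3.19013349e-02 -2.25553244e-01]
 [ 2.25643560e-01 -7.87067598e-04 -9.74209610e-01]] [0.01556934 0.52560482 1.23697145]
radio [([300.2, 230.0], 0.81)]
dial_center [([260.8, 222.1], 0.81), ([346.5, 212.2], 0.44)]
index [([282.1, 200.4], 0.61)]
stud_top [([243.9, 232.0], 0.81)]
target [([281.4, 242.1], 0.66)]
bar_top [([343.3, 190.0], 0.81)]
round1_top [([351.8, 232.4], 0.54)]
loose_knob [([345.9, 212.7], 0.62), ([307.1, 176.8], 0.58)]
screw_tin [([317.3, 262.9], 0.55)]
mug [([139.7, 252.2], 0.94)]
jar [([487.0, 205.6], 0.75)]
spool [([156.7, 311.7], 0.91)]
```

View pics/scene1.png

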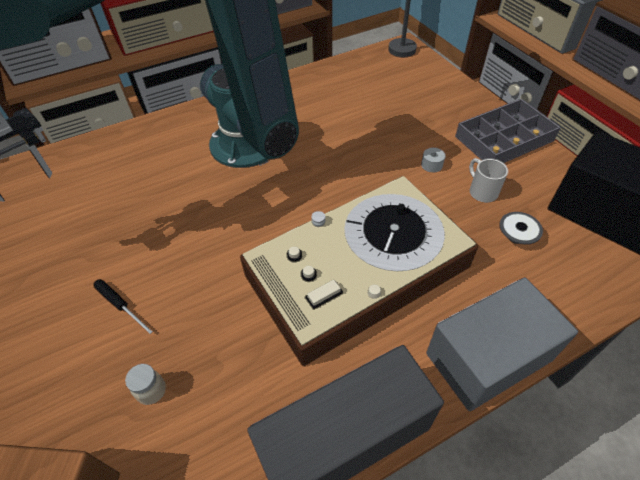

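View pics/top1.png

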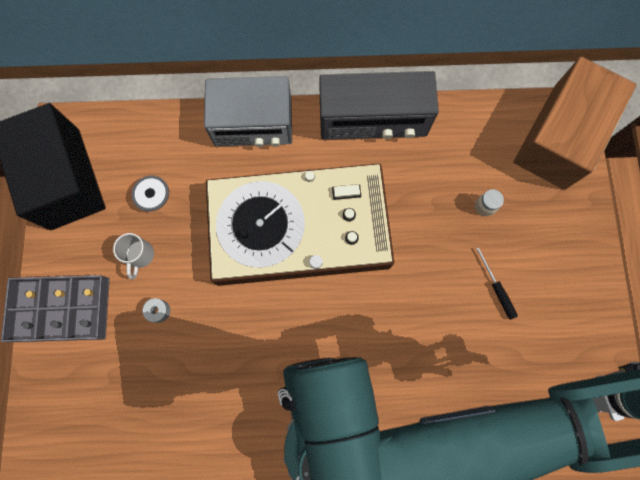

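```bash
cat > h.py <<'E'
import numpy as np, cv2
from bench import robot, imaging, order
def ray(p,uv):
    K=p["mtx"];d=np.linalg.solve(K,np.array([uv[0],uv[1],1.]))
    return -p["R"].T@p["t"], p["R"].T@d
def at(p,uv,z):
    c,d=ray(p,uv); return c+d*(z-c[2])/d[2]
def proj(p,X):
    c=p["R"]@np.asarray(X)+p["t"]; q=p["mtx"]@c; return q[:2]/q[2]
Z=dict(dial_center=.1,index=.1,stud_top=.122,target=.1,bar_top=.11,round1_top=.11,round2_top=.11,radio=0,loose_knob=.09,screw_tin=.09,mug=0,jar=0,spool=0)
E
python3 - <<'E'
from h import *
for n in("scene","top"):
    p=imaging.snapshot(n)
    for k in Z:
        for d in imaging.landmark_of(p,k)[:3]:
            print(n,k,d["centre"],round(d["conf"],2),at(p,d["centre"],Z[k]).round(4))
    im=p["image"][130:330,180:420] if n=="top" else p["image"][150:350,250:490]
    cv2.imwrite(f"pics/{n}2.png",cv2.resize(im[:,:,::-1],None,fx=3,fy=3,interpolation=cv2.INTER_CUBIC))
E
```

```text
scene dial_center [393.1, 228.6] 0.6 [0.5556 0.1421 0.1   ]
scene index [382.8, 250.9] 0.92 [0.5967 0.0882 0.1   ]
scene stud_top [401.2, 204.7] 0.79 [0.5201 0.185  0.122 ]
scene stud_top [321.3, 222.1] 0.5 [0.4772 0.0029 0.122 ]
scene stud_top [324.0, 289.7] 0.26 [ 0.6338 -0.0754  0.122 ]
scene target [362.5, 222.7] 0.79 [0.5075 0.0917 0.1   ]
scene round1_top [295.7, 248.5] 0.51 [ 0.5066 -0.0755  0.11  ]
scene round2_top [309.0, 269.4] 0.41 [ 0.5687 -0.0755  0.11  ]
scene round2_top [480.9, 191.9] 0.36 [0.569  0.3774 0.11  ]
scene radio [355.5, 273.2] 0.8 [0.5615 0.0455 0.    ]
scene radio [362.7, 221.9] 0.55 [ 0.4352  0.1425 -0.    ]
scene screw_tin [318.9, 222.9] 0.56 [0.4522 0.0094 0.09  ]
scene mug [482.2, 191.1] 0.83 [0.4987 0.4768 0.    ]
scene jar [152.9, 389.9] 0.87 [ 0.606  -0.4491  0.    ]
scene jar [319.8, 290.8] 0.52 [ 0.5635 -0.0502  0.    ]
scene spool [433.7, 165.0] 0.57 [0.3531 0.4263 0.    ]
scene spool [151.6, 390.5] 0.16 [ 0.606  -0.4517  0.    ]
top dial_center [259.1, 219.9] 0.98 [0.5573 0.1484 0.1   ]
top dial_center [486.1, 205.4] 0.37 [ 0.5762 -0.4224  0.1   ]
top index [277.8, 202.8] 0.83 [0.6004 0.101  0.1   ]
top stud_top [242.3, 231.0] 0.81 [0.5248 0.187  0.122 ]
top target [279.7, 241.4] 0.75 [0.5006 0.0976 0.1   ]
top bar_top [344.1, 186.1] 0.75 [ 0.6356 -0.0674  0.11  ]
top round1_top [352.1, 234.8] 0.65 [ 0.5092 -0.0818  0.11  ]
top round2_top [348.9, 211.6] 0.51 [ 0.5687 -0.0766  0.11  ]
top radio [140.9, 252.4] 0.65 [0.5045 0.4769 0.    ]
top radio [300.4, 228.2] 0.64 [0.557  0.0492 0.    ]
top loose_knob [306.2, 177.8] 0.49 [0.6679 0.0279 0.09  ]
top screw_tin [315.1, 261.2] 0.64 [0.4498 0.0114 0.09  ]
top mug [139.1, 254.4] 0.7 [0.4992 0.4815 0.    ]
top mug [298.4, 231.7] 0.41 [0.5475 0.0549 0.    ]
top jar [483.5, 205.2] 0.61 [ 0.605  -0.4499  0.    ]
top spool [156.7, 309.3] 0.64 [0.352  0.4284 0.    ]
```

View pics/top2.png

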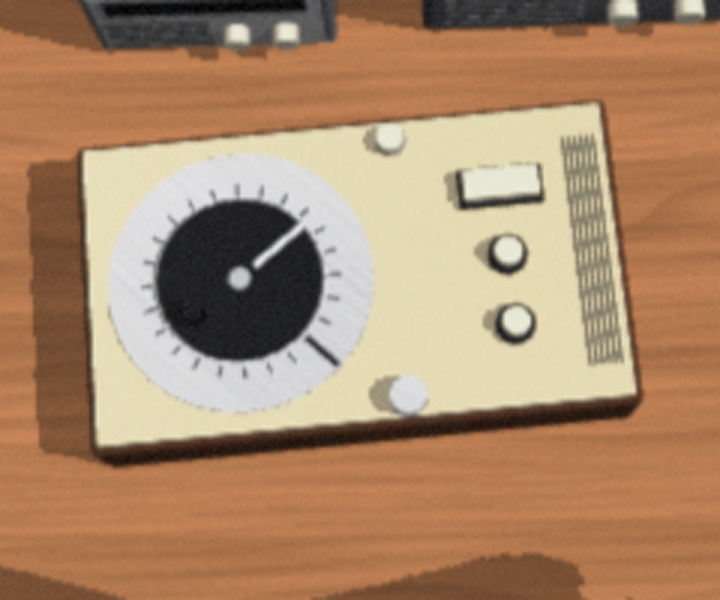

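View pics/scene2.png

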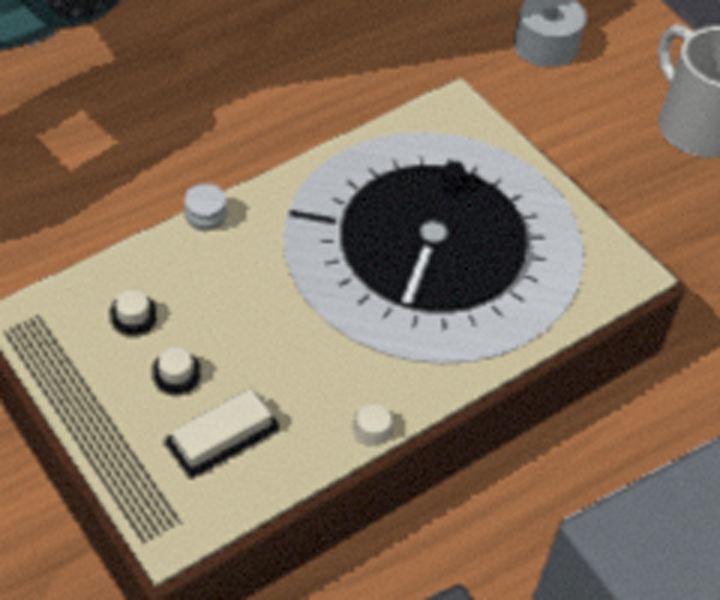

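```bash
cat >> h.py <<'E'
def warp(p,z,x0,y0,w,s=0.0005):
    # image: col -> y decreasing, row -> x decreasing (top = +x), like top cam
    n=int(w/s); 
    obj=[(x0+w/2,y0+w/2),(x0+w/2,y0-w/2),(x0-w/2,y0-w/2),(x0-w/2,y0+w/2)]
    src=np.float32([proj(p,(a,b,z)) for a,b in obj]); dst=np.float32([(0,0),(n,0),(n,n),(0,n)])
    return cv2.warpPerspective(p["image"],cv2.getPerspectiveTransform(src,dst),(n,n),flags=cv2.INTER_CUBIC)
def w2xy(c,r,x0,y0,w,s=0.0005): return np.array([x0+w/2-r*s, y0+w/2-c*s])
E
python3 - <<'E'
from h import *
x0,y0,w=.557,.147,.26
for n in("scene","top"):
    p=imaging.snapshot(n); W={}
    for z in(.1,.092):
        im=W[z]=warp(p,z,x0,y0,w); cv2.imwrite(f"pics/w_{n}_{int(z*1000)}.png",im[:,:,::-1])
    g=cv2.GaussianBlur(cv2.cvtColor(W[.1],cv2.COLOR_RGB2GRAY),(5,5),0)
    m=(g<90).astype(np.uint8); m=cv2.morphologyEx(m,cv2.MORPH_OPEN,np.ones((15,15)))
    cs,_=cv2.findContours(m,cv2.RETR_EXTERNAL,cv2.CHAIN_APPROX_NONE); c=max(cs,key=cv2.contourArea)
    h=cv2.convexHull(c); e=cv2.fitEllipse(h); print(n,e,w2xy(*e[0],x0,y0,w))
E
```

```text
scene ((261.7020263671875, 264.94952392578125), (276.2250671386719, 292.2464904785156), 45.069061279296875) [0.55452524 0.14614899]
top ((258.3368835449219, 273.8447570800781), (274.3952331542969, 276.19781494140625), 113.91118621826172) [0.55007762 0.14783156]
```

```bash
cd pics; python3 -c "
import cv2,numpy as np
cv2.imwrite('w4.png',np.hstack([cv2.resize(cv2.imread(f),(390,390)) for f in ('w_scene_100.png','w_top_100.png')]))"
```

```text
(no output)
```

View pics/w4.png

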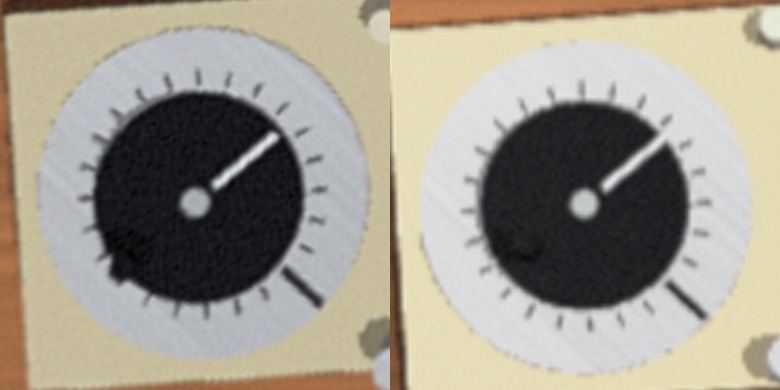

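```bash
cat >> h.py <<'E'
def plan(pose,wps,g):
    """pose (x,y,z,psi deg); wps list of (x,y,z,psi,nrows)"""
    x=np.array(pose,float); out=[]
    for *w,n in wps:
        w=np.array(w,float)
        st=x.copy()
        for i in range(n):
            t=st+(w-st)*(i+1)/n; d=t-x; c,s=np.cos(np.radians(x[3])),np.sin(np.radians(x[3]))
            tx=round(c*d[0]+s*d[1],4); tz=round(-s*d[0]+c*d[1],4); ty=round(-d[2],4); r=round(-d[3],1)
            x=x+np.array([c*tx-s*tz,s*tx+c*tz,-ty,-r]); out.append(f"{g} {tx:g} {ty:g} {tz:g} {r:g}")
    while len(out)%10: out.append(f"{g} 0 0 0 0")
    for i in range(0,len(out),10): print("; ".join(out[i:i+10]))
    print("end",x.round(4))
def cur():
    o=robot.get_obs(); e=o["ee_rot"]
    return [*o["tool_pos"],np.degrees(e[2])]
E
python3 - <<'E'
from h import *
plan([.1423,-.531,.225,-75],[(.522,.1815,.2,40,30)],0.2)
E
```

```text
0.2 -0.0197 0.0008 0.0184 -3.8; 0.2 -0.0184 0.0009 0.0196 -3.9; 0.2 -0.017 0.0008 0.0208 -3.8; 0.2 -0.0156 0.0008 0.022 -3.8; 0.2 -0.0141 0.0009 0.0229 -3.9; 0.2 -0.0126 0.0008 0.0238 -3.8; 0.2 -0.0109 0.0008 0.0246 -3.8; 0.2 -0.0092 0.0009 0.0253 -3.9; 0.2 -0.0076 0.0008 0.0258 -3.8; 0.2 -0.0058 0.0008 0.0263 -3.8
0.2 -0.004 0.0009 0.0266 -3.9; 0.2 -0.0023 0.0008 0.0268 -3.8; 0.2 -0.0004 0.0008 0.0269 -3.8; 0.2 0.0013 0.0009 0.0269 -3.9; 0.2 0.0032 0.0008 0.0267 -3.8; 0.2 0.0049 0.0008 0.0265 -3.8; 0.2 0.0067 0.0009 0.026 -3.9; 0.2 0.0084 0.0008 0.0256 -3.8; 0.2 0.0101 0.0008 0.0249 -3.8; 0.2 0.0118 0.0009 0.0242 -3.9
0.2 0.0133 0.0008 0.0234 -3.8; 0.2 0.0149 0.0008 0.0224 -3.8; 0.2 0.0163 0.0009 0.0214 -3.9; 0.2 0.0178 0.0008 0.0203 -3.8; 0.2 0.019 0.0008 0.019 -3.8; 0.2 0.0203 0.0009 0.0177 -3.9; 0.2 0.0214 0.0008 0.0163 -3.8; 0.2 0.0225 0.0008 0.0148 -3.8; 0.2 0.0234 0.0009 0.0133 -3.9; 0.2 0.0242 0.0008 0.0117 -3.8
end [ 0.522   0.1815  0.2    40.    ]
```

>>> send_rows(moves="0.2 -0.020 0 0.018 -3.8; 0.2 -0.018 0.001 0.020 -3.8; 0.2 -0.017 0.001 0.021 -3.8; 0.2 -0.016 0.001 0.022 -3.8; 0.2 -0.014 0.001 0.023 -3.8; 0.2 -0.013 0.001 0.024 -3.8; 0.2 -0.011 0.001 0.025 -3.8; 0.2 -0.009 0.001 0.025 -3.8; 0.2 -0.008 0.001 0.026 -3.8; 0.2 -0.006 0.001 0.026 -3.8")

```text
time: 3.63
tool_pos: [0.2697, -0.2918, 0.2156]
ee_rot: [-1.571, -0.001, -0.643]
wrist_force: [0.2, 0.1, -0.4]
width: 0.038
```

>>> send_rows(moves="0.2 -0.004 0.001 0.027 -3.8; 0.2 -0.002 0.001 0.027 -3.8; 0.2 0 0.001 0.027 -3.8; 0.2 0.001 0.001 0.027 -3.8; 0.2 0.003 0.001 0.027 -3.8; 0.2 0.005 0.001 0.026 -3.8; 0.2 0.007 0.001 0.026 -3.8; 0.2 0.008 0.001 0.026 -3.8; 0.2 0.010 0.001 0.025 -3.8; 0.2 0.012 0.001 0.024 -3.8")

```text
time: 4.47
tool_pos: [0.399, -0.0547, 0.2057]
ee_rot: [-1.571, -0.001, 0.021]
wrist_force: [-0.2, -1.3, -0.6]
width: 0.0378
```

Run:
```python
from h import *
c=cur();print(np.round(c,4)); print(robot.get_obs()["ee_rot"],robot.get_obs()["width"])
plan(c,[(.522,.1815,.2,40,10)],0.2)
```

```text
[ 0.399  -0.0547  0.2057  1.1969]
[-1.57117205e+00 -7.90030301e-04  2.08894096e-02] 0.03781845394101476
0.2 0.0128 0.0006 0.0234 -3.9; 0.2 0.0143 0.0005 0.0224 -3.9; 0.2 0.0159 0.0006 0.0214 -3.8; 0.2 0.0172 0.0006 0.0203 -3.9; 0.2 0.0186 0.0005 0.0191 -3.9; 0.2 0.0198 0.0006 0.0178 -3.9; 0.2 0.021 0.0006 0.0164 -3.9; 0.2 0.022 0.0005 0.0149 -3.8; 0.2 0.023 0.0006 0.0135 -3.9; 0.2 0.0239 0.0006 0.0118 -3.9
end [ 0.522   0.1815  0.2    39.9969]
```

>>> send_rows(moves="0.2 0.013 0.001 0.023 -3.9; 0.2 0.014 0.001 0.022 -3.9; 0.2 0.016 0 0.021 -3.8; 0.2 0.017 0.001 0.020 -3.9; 0.2 0.019 0 0.019 -3.9; 0.2 0.020 0.001 0.018 -3.9; 0.2 0.021 0 0.016 -3.9; 0.2 0.022 0.001 0.015 -3.8; 0.2 0.023 0 0.013 -3.9; 0.2 0.024 0 0.012 -3.9")

```text
time: 5.3
tool_pos: [0.5237, 0.1793, 0.2004]
ee_rot: [-1.571, 0.0, 0.698]
wrist_force: [1.1, -0.8, -0.1]
width: 0.0376
```

Run:
```python
from h import *
print(np.round(cur(),4))
p=imaging.snapshot("wrist"); cv2.imwrite("pics/wr1.png",p["image"][:,:,::-1]); print(p["mtx"],p["R"],p["t"])
q=imaging.snapshot("scene"); cv2.imwrite("pics/sc3.png",cv2.resize(q["image"][100:350,250:550,::-1],None,fx=2.4,fy=2.4))
```

```text
[ 0.5237  0.1793  0.2004 40.0024]
[[371.64829954   0.         325.45385797]
 [  0.         371.64829954 244.1128913 ]
 [  0.           0.           1.        ]] [[ 7.65796031e-01  6.43083200e-01 -6.61188454e-04]
 [ 6.25826471e-01 -7.45009006e-01  2.30874013e-01]
 [ 1.47978608e-01 -1.77216192e-01 -9.72983429e-01]] [-0.51628199 -0.21414378  0.32003124]
```

View pics/wr1.png

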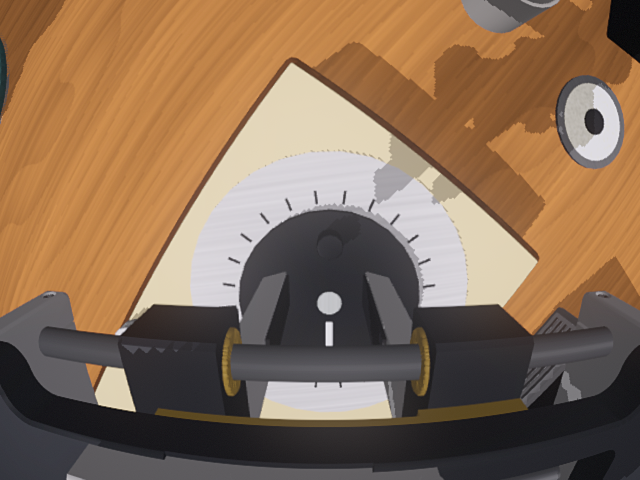

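View pics/sc3.png

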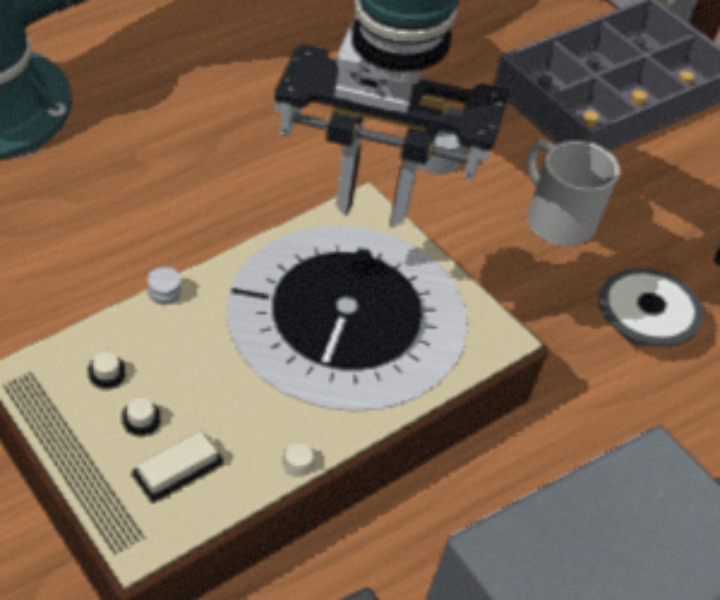

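```bash
cat >> h.py <<'E'
def fat(p,uv,z):
    K=p["mtx"];a=np.array([uv[0]-K[0,2],uv[1]-K[1,2]])/K[0,0]; r=np.hypot(*a)
    d=np.r_[a/r*np.sin(r),np.cos(r)]; c=-p["R"].T@p["t"]; d=p["R"].T@d
    return c+d*(z-c[2])/d[2]
E
python3 - <<'E'
from h import *
p=imaging.snapshot("wrist")
for n,uv,z in(("stud",(330,245),.122),("hub",(329,303),.101),("idxin",(329,321),.1),("idxout",(329.5,346),.1),("l",(239,283),.1),("r",(420,283),.1),("t",(330,209),.1)):
    print(n,fat(p,uv,z).round(4))
E
```

```text
stud [0.5212 0.189  0.122 ]
hub [0.5529 0.1507 0.101 ]
idxin [0.5629 0.1389 0.1   ]
idxout [0.5775 0.1223 0.1   ]
l [0.4913 0.1185 0.1   ]
r [0.596  0.2064 0.1   ]
t [0.5079 0.205  0.1   ]
```

>>> send_rows(moves="0.2 0.002 0.007 0.004 0; 0.2 0.002 0.008 0.003 0; 0.2 0 0.008 0 0; 0.2 0 0.008 0 0; 0.2 0 0.008 0 0; 0.2 0 0.008 0 0; 0.2 0 0.008 0 0; 0.2 0 0.007 0 0; 0.2 0 0.007 0 0; 0.2 0 0.005 0 0")

```text
time: 6.28
tool_pos: [0.5216, 0.1858, 0.1254]
ee_rot: [-1.57, 0.001, 0.694]
wrist_force: [0.6, -0.7, 0.2]
width: 0.0378
```

Run:
```python
from h import *
print(np.round(cur(),4))
p=imaging.snapshot("wrist"); cv2.imwrite("pics/wr2.png",p["image"][:,:,::-1])
```

```text
[ 0.5216  0.1858  0.1254 39.7912]
```

View pics/wr2.png

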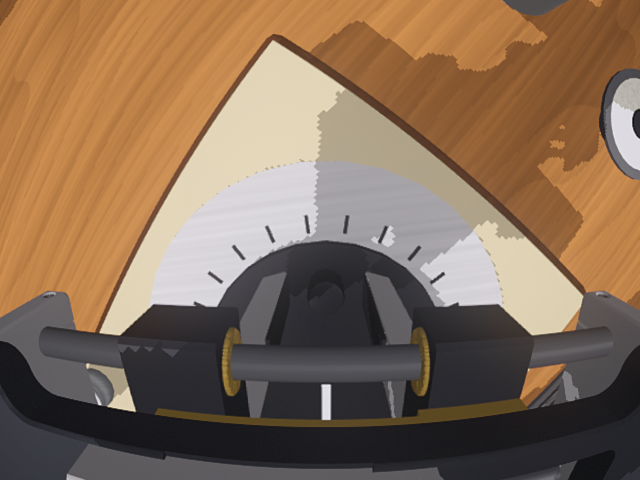

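>>> send_rows(moves="0.2 0.0025 0 -0.0001 3; 0.2 0.0025 0 -0.0001 3; 0.2 0.0025 0 -0.0001 3; 0.2 0.0025 0 -0.0001 3; 0.2 0.0025 0 0 3; 0.2 0.0025 0 -0.0001 3; 0.2 0.0025 0 -0.0001 3; 0.2 0.0025 0 -0.0001 3; 0.2 0.0025 0 0 3; 0.2 0.0025 0 -0.0001 3")

```text
time: 7.17
tool_pos: [0.5439, 0.1962, 0.1266]
ee_rot: [-1.571, 0.001, 0.169]
wrist_force: [-2.5, -0.4, 0.9]
width: 0.0378
```

>>> send_rows(moves="0.2 0.0025 0 -0.0001 3; 0.2 0.0025 0 -0.0001 3; 0.2 0.0025 0 -0.0001 3; 0.2 0.0025 0 -0.0001 3; 0.2 0.0025 0 0 3; 0.2 0.0025 0 -0.0001 3; 0.2 0.0025 0 -0.0001 3; 0.2 0.0025 0 -0.0001 3; 0.2 0.0025 0 0 3; 0.2 0.0025 0 -0.0001 3")

```text
time: 8.0
tool_pos: [0.5686, 0.1942, 0.1266]
ee_rot: [-1.571, 0.001, -0.355]
wrist_force: [-2.2, -0.5, -0.5]
width: 0.0374
```

Run:
```python
from h import *
c=np.array(cur());print(c.round(4)); d=c[:2]-[.553,.149]; print(np.hypot(*d),np.degrees(np.arctan2(d[1],d[0])))
p=imaging.snapshot("wrist"); cv2.imwrite("pics/wr3.png",p["image"][:,:,::-1])
q=imaging.snapshot("scene"); cv2.imwrite("pics/sc4.png",cv2.resize(q["image"][150:330,280:480,::-1],None,fx=3,fy=3))
```

```text
[  0.5686   0.1942   0.1266 -20.3266]
0.04779902093540029 71.01309772837021
```

View pics/wr3.png

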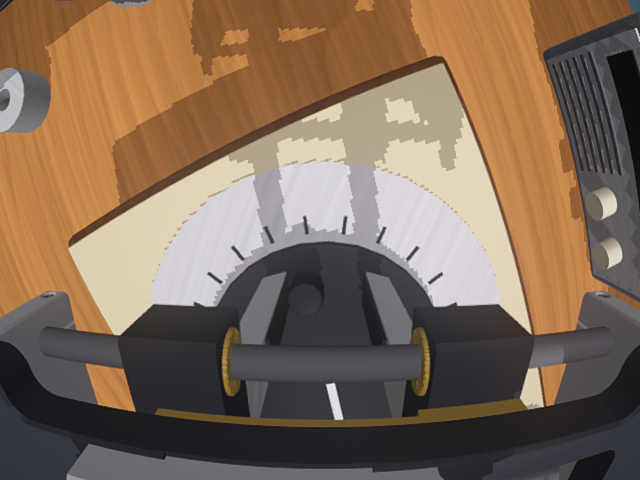

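View pics/sc4.png

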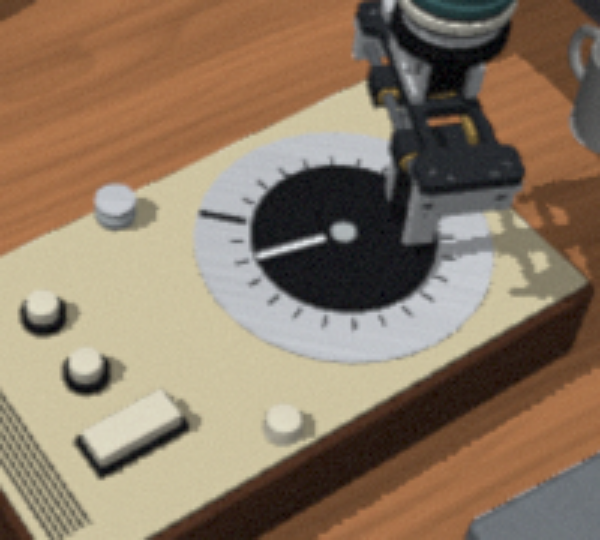

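>>> send_rows(moves="0.2 0.0027 0 -0.0001 3.2; 0.2 0.0027 0 -0.0001 3.2; 0.2 0.0027 0 -0.0001 3.2; 0.2 0.0027 0 -0.0001 3.2; 0.2 0.0027 0 0 3.2; 0.2 0.0027 0 -0.0001 3.2; 0.2 0.0027 0 -0.0001 3.2; 0.2 0.0027 0 -0.0001 3.2; 0.2 0.0027 0 -0.0001 3.2; 0.2 0.0027 0 -0.0001 3.2")

```text
time: 8.93
tool_pos: [0.5902, 0.1786, 0.1266]
ee_rot: [-1.57, 0.001, -0.912]
wrist_force: [-0.9, 1.4, 1.0]
width: 0.0375
```

```bash
cat >> h.py <<'E'
def meas(name,tag):
    """warp pictures onto dial face plane; save big crop"""
    q=imaging.snapshot(name); x0,y0,w=.553,.147,.26
    im=warp(q,.1,x0,y0,w,.0005*260/300) ; cv2.imwrite(f"pics/{tag}.png",im[:,:,::-1])
E
python3 - <<'E'
from h import *
c=np.array(cur());print(c.round(4)); d=c[:2]-[.553,.149]; print(np.hypot(*d),np.degrees(np.arctan2(d[1],d[0])))
meas("scene","m1s"); meas("top","m1t")
E
```

```text
[  0.5902   0.1786   0.1266 -52.2406]
0.04757041313812079 38.4726527967526
```

View pics/m1s.png

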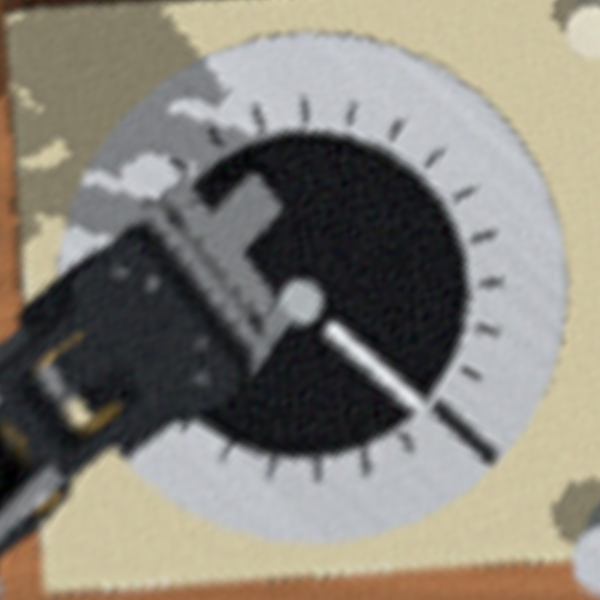

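View pics/m1t.png

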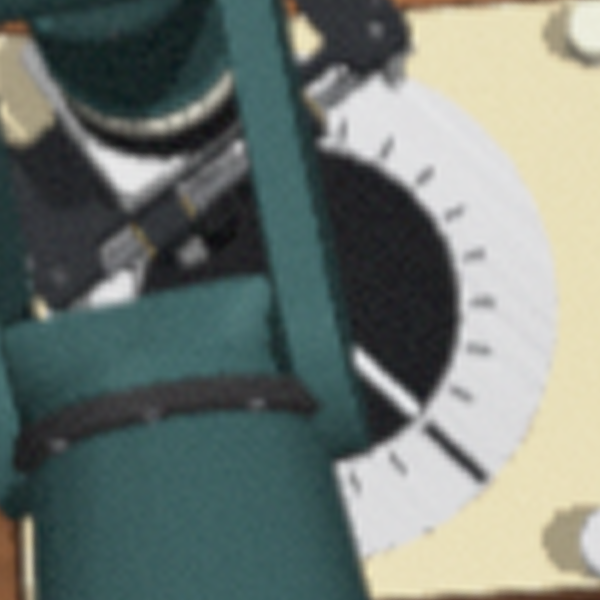

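```bash
cat >> h.py <<'E'
def pca(g,poly,bright):
    m=np.zeros(g.shape,np.uint8); cv2.fillPoly(m,[np.int32(poly)],1)
    v=g.astype(float); 
    wt=np.clip(v-110,0,None) if bright else np.clip(130-v,0,None)
    wt=wt*m; r,c=np.nonzero(wt); k=wt[r,c]; k=k/k.sum()
    P=np.c_[-r,-c].astype(float) # (x,y) dirs
    mu=k@P; C=(P-mu).T@((P-mu)*k[:,None]); w,V=np.linalg.eigh(C); d=V[:,1]
    return mu,d,np.degrees(np.arctan2(d[1],d[0]))%180,np.sqrt(w)
def seg(tag,i0,i1,t0,t1,hw=16):
    g=cv2.cvtColor(cv2.imread(f"pics/{tag}.png"),cv2.COLOR_BGR2GRAY)
    def box(a,b,hw):
        a,b=np.array(a,float),np.array(b,float);u=(b-a)/np.linalg.norm(b-a);n=np.array([-u[1],u[0]])*hw
        return [a+n,b+n,b-n,a-n]
    I=pca(g,box(i0,i1,hw),True); T=pca(g,box(t0,t1,hw),False)
    print(tag,"index",I[2].round(2),"target",T[2].round(2),"mu-mu",(np.degrees(np.arctan2(*(T[0]-I[0])[::-1]))%180).round(2),I[3].round(1),T[3].round(1))
E
python3 - <<'E'
from h import *
seg("m1s",(338,333),(410,397),(442,408),(490,456)); seg("m1t",(365,358),(412,402),(434,434),(480,474))
E
```

```text
m1s index 48.41 target 47.2 mu-mu 53.83 [ 3.8 28.2] [ 3.6 20. ]
m1t index 47.68 target 47.17 mu-mu 45.25 [ 3.8 19.1] [ 2.6 17.4]
```

>>> send_rows(moves="0.2 -0.005 0 0 0; 0.2 -0.005 0 0 0; 0.2 0 -0.012 0 0; 0.2 0 -0.015 0 0; 0.2 0 -0.015 0 0; 0.2 0 -0.015 -0.030 0; 0.2 0 -0.015 -0.030 0; 0.2 0 -0.01 -0.030 0; 0.2 0 0 -0.030 0; 0.2 0 0 -0.025 0")

```text
time: 9.87
tool_pos: [0.469, 0.0962, 0.2108]
ee_rot: [-1.568, -0.003, -0.91]
wrist_force: [0.4, 0.2, 0.3]
width: 0.0377
```

Run:
```python
from h import *
c=np.array(cur());print(c.round(4))
p=imaging.snapshot("wrist"); cv2.imwrite("pics/wr5.png",p["image"][:,:,::-1]); print(-p["R"].T@p["t"]-c[:3], p["R"][2])
```

```text
[  0.469    0.0962   0.2108 -52.1364]
[0.05262694 0.03989034 0.16030373] [-0.17783114 -0.14250978 -0.97368735]
```

View pics/wr5.png

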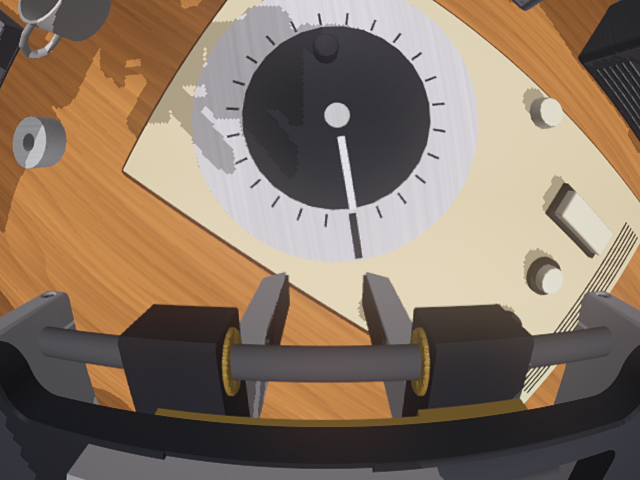

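```bash
cat >> h.py <<'E'
def wwarp(p,z,x0,y0,w,n=600):
    s=w/n; c,r=np.meshgrid(np.arange(n),np.arange(n)); 
    X=np.stack([x0+w/2-r*s,y0+w/2-c*s,np.full(r.shape,z)],-1)
    q=X@p["R"].T+p["t"]; h=np.hypot(q[...,0],q[...,1]); th=np.arctan2(h,q[...,2]); K=p["mtx"]
    u=K[0,2]+K[0,0]*th*q[...,0]/h; v=K[1,2]+K[0,0]*th*q[...,1]/h
    return cv2.remap(p["image"],u.astype(np.float32),v.astype(np.float32),cv2.INTER_CUBIC)
E
python3 - <<'E'
from h import *
p=imaging.snapshot("wrist")
for z in(.1,.092): cv2.imwrite(f"pics/m2_{int(1000*z)}.png",wwarp(p,z,.553,.149,.24)[:,:,::-1])
E
```

```text
(no output)
```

View pics/m2_100.png

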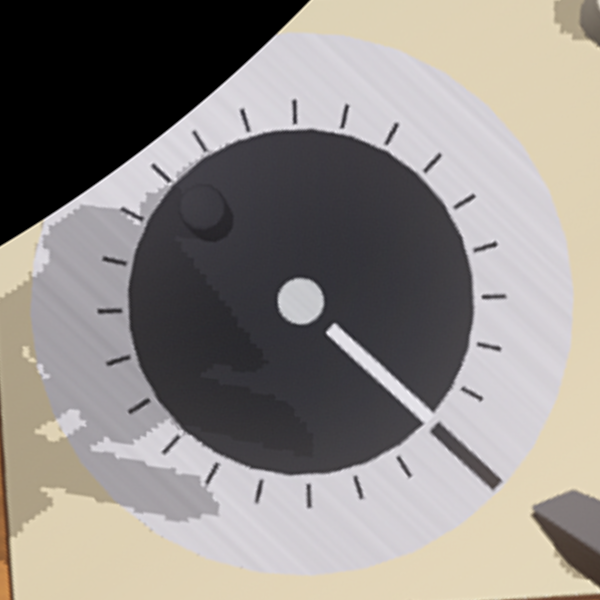

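Run:
```python
from h import *
seg("m2_100",(340,338),(422,410),(442,432),(492,482))
# seg in z=.092
seg("m2_92",(340,338),(422,410),(440,430),(488,478))
# tick polar fit on .092 plane
g=cv2.cvtColor(cv2.imread("pics/m2_92.png"),cv2.COLOR_BGR2GRAY)
cs=[]
_,m=cv2.threshold(g,70,255,cv2.THRESH_BINARY_INV)
n,lab,st,ce=cv2.connectedComponentsWithStats(m)
P=[]
for i in range(1,n):
    r=np.hypot(*(ce[i]-300))
    if 20<st[i,4]<500 and 165<r<280: P.append(ce[i]); 
P=np.array(P);print(len(P))
# only short ticks: circle fit
r=np.hypot(*(P-300).T); s=P[np.abs(r-np.median(r))<12]
A=np.c_[2*s,np.ones(len(s))]; b=(s**2).sum(1); x=np.linalg.lstsq(A,b,rcond=None)[0]; c=x[:2]; print("centre92",c,np.sqrt(x[2]+c@c)*.4)
a=np.degrees(np.arctan2(-(s-c)[:,0],-(s-c)[:,1])); print(np.sort((a+7)%15-7).round(2), "phase",np.mean((a+7)%15-7))
```

```text
m2_100 index 47.69 target 47.69 mu-mu 46.11 [ 3.8 31.7] [ 3.4 20.7]
m2_92 index 47.7 target 47.71 mu-mu 46.02 [ 3.9 31.7] [ 3.5 19.9]
18
centre92 [300.88173766 301.08195024] 79.20716881400519
[1.79 1.98 2.   2.   2.02 2.07 2.1  2.13 2.18 2.18 2.2  2.21 2.21 2.25
 2.26 2.27 2.27 2.28] phase 2.132412701791834
```

```bash
cat >> h.py <<'E'
def polar(tag,ctr,z,bright,r0,r1,a0=-142,a1=-123,s=.4):
    """weighted mean angle per radius about ctr (col,row)"""
    g=cv2.cvtColor(cv2.imread(f"pics/{tag}.png"),cv2.COLOR_BGR2GRAY).astype(np.float32)
    A=np.radians(np.arange(a0,a1,.05)); out=[]
    for r in np.arange(r0,r1,2):
        R=r/s; c=(ctr[0]-R*np.sin(A)).astype(np.float32)[None]; w=(ctr[1]-R*np.cos(A)).astype(np.float32)[None]
        v=cv2.remap(g,c,w,cv2.INTER_LINEAR)[0]; b=np.median(v); k=np.clip((v-b) if bright else (b-v),0,None); k[k<k.max()*.4]=0
        out.append(np.degrees((k*A).sum()/k.sum()))
    print(tag,"bright" if bright else "dark",np.round(out,1),"mean",np.mean(out).round(2)); return np.mean(out)
E
python3 - <<'E'
from h import *
g=cv2.cvtColor(cv2.imread("pics/m2_100.png"),cv2.COLOR_BGR2GRAY)
# dial disc centre from radial edges
E=[]
for a in np.radians(np.arange(0,360,3)):
    R=np.arange(150,195,.25); v=cv2.remap(g,(300-R*np.sin(a)).astype(np.float32)[None],(300-R*np.cos(a)).astype(np.float32)[None],cv2.INTER_LINEAR)[0].astype(float)
    i=np.argmax(np.gradient(cv2.GaussianBlur(v[None],(1,9),0)[0])); E.append((300-R[i]*np.sin(a),300-R[i]*np.cos(a)))
E=np.array(E); 
for _ in range(5):
    x=np.linalg.lstsq(np.c_[2*E,np.ones(len(E))],(E**2).sum(1),rcond=None)[0]; c=x[:2]; R=np.sqrt(x[2]+c@c); e=np.abs(np.hypot(*(E-c).T)-R); E=E[e<max(1.5,2*np.median(e))]
print("disc",c,R*.4,len(E))
i=polar("m2_100",c,.1,True,20,64); t=polar("m2_92",(300.9,301.1),.092,False,78,104)
print(i-t)
E
```

```text
disc [300.41941495 301.57751077] 69.04253630451007 118
m2_100 bright [-131.2 -131.2 -131.8 -131.4 -131.8 -131.9 -132.2 -132.  -132.1 -132.
 -131.9 -132.  -132.1 -132.1 -132.1 -132.  -132.2 -132.2 -132.1 -132.1
 -132.1 -132.2] mean -131.96
m2_92 dark [-132.9 -133.  -133.  -133.  -133.  -132.9 -132.9 -132.9 -133.  -132.9
 -132.9 -132.9 -132.9] mean -132.94
0.9821576031105508
```

>>> send_rows(moves="0.2 0 0 0.025 0; 0.2 0 0 0.030 0; 0.2 0 0.010 0.030 0; 0.2 0 0.015 0.030 0; 0.2 0 0.015 0.030 0; 0.2 0 0.015 0 0; 0.2 0 0.015 0 0; 0.2 0 0.012 0 0; 0.2 0 0 0 0; 0.2 0.002 0 0 0")

```text
time: 10.8
tool_pos: [0.5853, 0.1847, 0.126]
ee_rot: [-1.572, 0.001, -0.91]
wrist_force: [-0.1, 0.0, -0.6]
width: 0.0374
```

>>> send_rows(moves="0.2 0.002 0 0 0; 0.2 0.002 0 0 0; 0.2 0.002 0 0 0; 0.2 0.001 0 0 0; 0.2 0.001 0 0 0.5; 0.2 0.0004 0 0 0.4; 0.2 0.0004 0 0 0; 0.2 0 0 0 0; 0.2 0 0 0 0; 0.2 0 0 0 0")

```text
time: 11.63
tool_pos: [0.5909, 0.1775, 0.1265]
ee_rot: [-1.571, 0.0, -0.927]
wrist_force: [-0.7, 1.4, 2.7]
width: 0.0375
```

>>> send_rows(moves="0.2 -0.005 0 0 0; 0.2 -0.005 0 0 0; 0.2 0 -0.012 0 0; 0.2 0 -0.015 0 0; 0.2 0 -0.015 0 0; 0.2 0 -0.015 -0.030 0; 0.2 0 -0.015 -0.030 0; 0.2 0 -0.01 -0.030 0; 0.2 0 0 -0.030 0; 0.2 0 0 -0.025 0")

```text
time: 12.47
tool_pos: [0.4682, 0.0973, 0.2106]
ee_rot: [-1.569, -0.003, -0.927]
wrist_force: [-0.5, -0.3, 0.5]
width: 0.0377
```

```bash
cat >> h.py <<'E'
def full(tag):
    p=imaging.snapshot("wrist")
    for z in(.1,.092): cv2.imwrite(f"pics/{tag}_{int(1000*z)}.png",wwarp(p,z,.553,.149,.24)[:,:,::-1])
    g=cv2.cvtColor(cv2.imread(f"pics/{tag}_100.png"),cv2.COLOR_BGR2GRAY)
    E=[]
    for a in np.radians(np.arange(0,360,3)):
        R=np.arange(150,195,.25); v=cv2.remap(g,(300-R*np.sin(a)).astype(np.float32)[None],(300-R*np.cos(a)).astype(np.float32)[None],cv2.INTER_LINEAR)[0].astype(float)
        i=np.argmax(np.gradient(cv2.GaussianBlur(v[None],(1,9),0)[0])); E.append((300-R[i]*np.sin(a),300-R[i]*np.cos(a)))
    E=np.array(E)
    for _ in range(5):
        x=np.linalg.lstsq(np.c_[2*E,np.ones(len(E))],(E**2).sum(1),rcond=None)[0]; c=x[:2]; R=np.sqrt(x[2]+c@c); e=np.abs(np.hypot(*(E-c).T)-R); E=E[e<max(1.5,2*np.median(e))]
    g=cv2.cvtColor(cv2.imread(f"pics/{tag}_92.png"),cv2.COLOR_BGR2GRAY)
    _,m=cv2.threshold(g,70,255,cv2.THRESH_BINARY_INV); n,lab,st,ce=cv2.connectedComponentsWithStats(m)
    P=np.array([ce[i] for i in range(1,n) if 20<st[i,4]<500 and 165<np.hypot(*(ce[i]-300))<280])
    r=np.hypot(*(P-300).T); s=P[np.abs(r-np.median(r))<12]
    x=np.linalg.lstsq(np.c_[2*s,np.ones(len(s))],(s**2).sum(1),rcond=None)[0]; c2=x[:2]
    print("disc",c,R*.4,"ticks",c2,len(s))
    i=polar(tag+"_100",c,.1,True,30,64); t=polar(tag+"_92",c2,.092,False,80,104); print("index-target",i-t)
E
python3 - <<'E'
from h import *
print(np.round(cur(),4)); full("m3")
E
```

```text
[  0.4682   0.0973   0.2106 -53.0976]
disc [300.45832562 301.49939758] 69.03616456124952 ticks [301.0751672  301.50516341] 15
m3_100 bright [-133.  -132.8 -132.7 -132.8 -132.7 -132.9 -132.9 -132.8 -132.8 -132.8
 -132.9 -132.9 -132.9 -132.9 -132.9 -132.9 -132.9] mean -132.84
m3_92 dark [-132.9 -132.9 -132.9 -132.9 -132.9 -132.8 -132.8 -132.9 -132.8 -132.8
 -132.9 -132.9] mean -132.88
index-target 0.03523241691948442
```

View pics/m3_100.png

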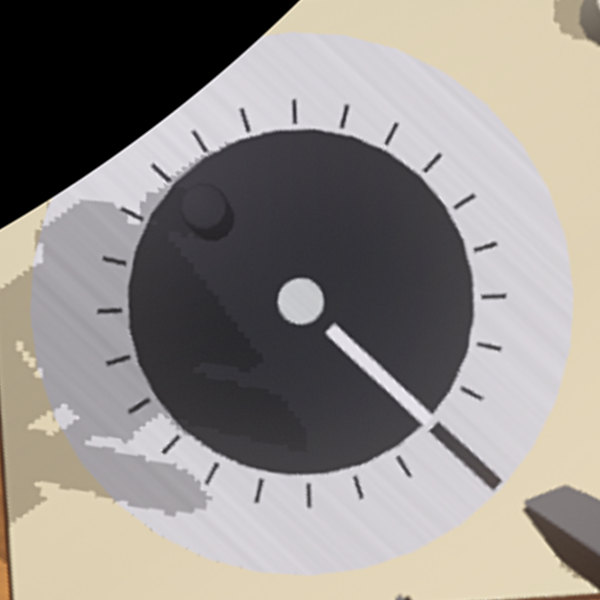

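Run:
```python
from h import *
plan([.4682,.0973,.2106,-53.1],[(.51,-.074,.21,-88,10)],1)
```

```text
1 0.0162 0.0001 -0.0069 3.5; 1 0.0166 0 -0.006 3.5; 1 0.0169 0.0001 -0.0049 3.5; 1 0.0172 0 -0.0039 3.5; 1 0.0175 0.0001 -0.0028 3.5; 1 0.0175 0.0001 -0.0017 3.4; 1 0.0176 0 -0.0007 3.5; 1 0.0176 0.0001 0.0003 3.5; 1 0.0176 0 0.0015 3.5; 1 0.0175 0.0001 0.0025 3.5
end [ 5.1e-01 -7.4e-02  2.1e-01 -8.8e+01]
```

>>> send_rows(moves="1 0.016 0 -0.007 3.5; 1 0.017 0 -0.006 3.5; 1 0.017 0 -0.005 3.5; 1 0.017 0 -0.004 3.5; 1 0.0175 0 -0.003 3.5; 1 0.0175 0 -0.002 3.4; 1 0.0175 0 -0.001 3.5; 1 0.0175 0 0 3.5; 1 0.0175 0 0.0015 3.5; 1 0.0175 0 0.0025 3.5")

```text
time: 13.35
tool_pos: [0.5098, -0.0743, 0.2094]
ee_rot: [-1.57, -0.001, -1.539]
wrist_force: [-0.1, 0.8, -0.8]
width: 0.0007
```

Run:
```python
from h import *
print(np.round(cur(),4),robot.get_obs()["width"])
p=imaging.snapshot("wrist"); cv2.imwrite("pics/wr6.png",p["image"][:,:,::-1])
cv2.imwrite("pics/m4.png",wwarp(p,.11,.59,-.074,.24)[:,:,::-1])
for k in("bar_top","round1_top","round2_top"): print(k,[(d["centre"],round(d["conf"],2),fat(p,d["centre"],.11).round(4)) for d in imaging.landmark_of(p,k)[:2]])
```

```text
[ 5.09800e-01 -7.43000e-02  2.09400e-01 -8.81762e+01] 0.0007488882132455075
bar_top [([325.2, 86.2], 0.83, array([ 0.6278, -0.0716,  0.11  ]))]
round1_top [([332.6, 255.3], 0.79, array([ 0.5077, -0.0808,  0.11  ]))]
round2_top [([328.6, 174.5], 0.57, array([ 0.5655, -0.0759,  0.11  ]))]
```

View pics/wr6.png

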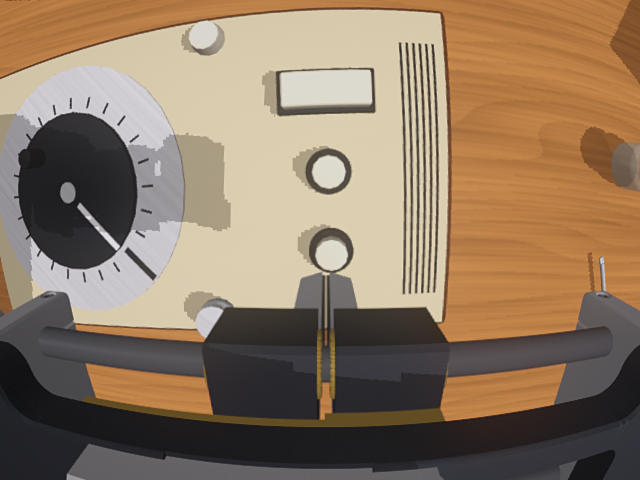

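View pics/m4.png

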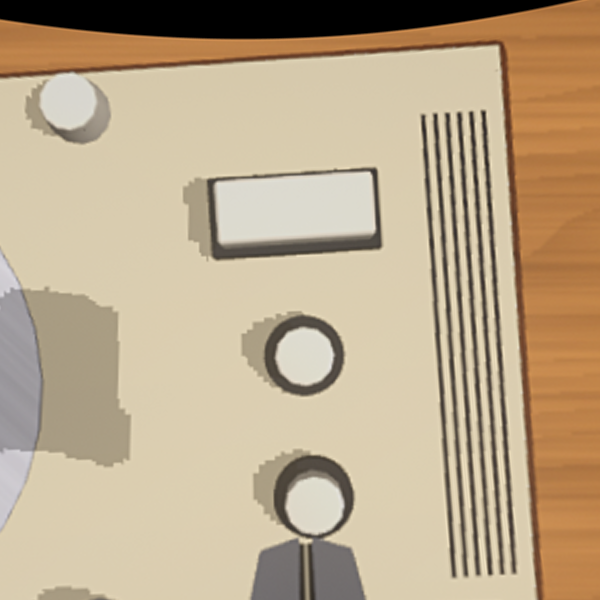

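>>> send_rows(moves="1 0.002 0 0.020 0; 1 0 0 0.025 0; 1 0 0 0.025 0; 1 0 0 0.025 0; 1 0 0 0.020 0; 1 0 0.015 0 0; 1 0 0.020 0 0; 1 0 0.020 0 0; 1 0 0.014 0 0; 1 0 0 0 0")

```text
time: 14.38
tool_pos: [0.6222, -0.0695, 0.1353]
ee_rot: [-1.578, 0.002, -1.533]
wrist_force: [-0.2, 0.7, -1.0]
width: 0.0004
```

Run:
```python
from h import *
o=robot.get_obs();print(np.round(cur(),4),o["wrist_force"])
q=imaging.snapshot("scene"); cv2.imwrite("pics/sc5.png",cv2.resize(q["image"][180:340,240:440,::-1],None,fx=3.5,fy=3.5))
p=imaging.snapshot("wrist"); cv2.imwrite("pics/wr7.png",p["image"][:,:,::-1])
```

```text
[ 6.22200e-01 -6.95000e-02  1.35300e-01 -8.78602e+01] [-0.19418689  0.72450122 -0.96678727]
```

View pics/sc5.png

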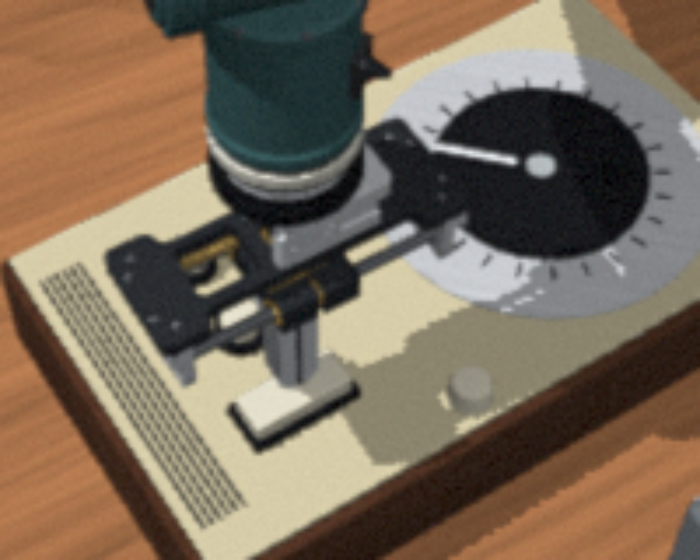

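View pics/wr7.png

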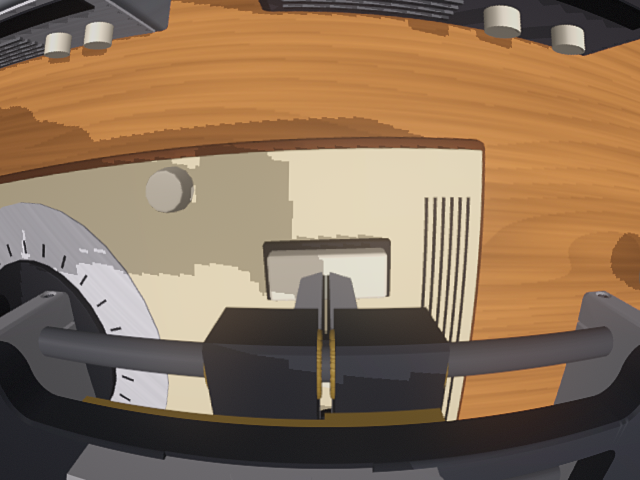

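Run:
```python
from h import *
p=imaging.snapshot("wrist")
for uv in((267,255),(385,251),(389,295),(270,299),(327,276)): print(uv,fat(p,uv,.11).round(4))
cv2.imwrite("pics/wr7c.png",cv2.resize(p["image"][220:320,240:410,::-1],None,fx=4,fy=4))
```

```text
(267, 255) [ 0.6395 -0.0397  0.11  ]
(385, 251) [ 0.644  -0.1023  0.11  ]
(389, 295) [ 0.619  -0.1066  0.11  ]
(270, 299) [ 0.6143 -0.0411  0.11  ]
(327, 276) [ 0.629 -0.072  0.11 ]
```

View pics/wr7c.png

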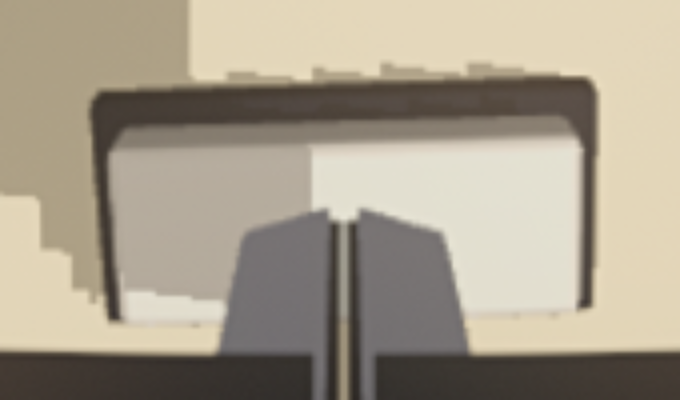

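>>> send_rows(moves="1 0.002 0 0.005 0; 1 0 0.002 0 0; 1 0 0.002 0 0; 1 0 0.001 0 0; 1 0 0.001 0 0; 1 0 0.001 0 0; 1 0 0.001 0 0; 1 0 0.001 0 0; 1 0 0.001 0 0; 1 0 0 0 0")

```text
time: 15.37
tool_pos: [0.6295, -0.0732, 0.1294]
ee_rot: [-1.571, -0.0, -1.536]
wrist_force: [0.3, -0.1, -0.4]
width: 0.0002
```

>>> send_rows(moves="1 0 0.001 0 0; 1 0 0.001 0 0; 1 0 0 0 0; 1 0 0 0 0; 1 0 0 0 0; 1 0 0 0 0; 1 0 0 0 0; 1 0 0 0 0; 1 0 0 0 0; 1 0 0 0 0")

```text
time: 16.2
tool_pos: [0.6296, -0.0732, 0.1276]
ee_rot: [-1.571, -0.0, -1.536]
wrist_force: [-0.5, -0.1, 2.2]
width: 0.0004
```

>>> send_rows(moves="1 0 0.001 0 0; 1 0 0.001 0 0; 1 0 0.001 0 0; 1 0 0.001 0 0; 1 0 0 0 0; 1 0 0 0 0; 1 0 0 0 0; 1 0 0 0 0; 1 0 0 0 0; 1 0 0 0 0")

```text
time: 17.03
tool_pos: [0.6296, -0.0732, 0.1236]
ee_rot: [-1.571, -0.0, -1.536]
wrist_force: [-0.5, 0.1, 4.4]
width: 0.0005
```

>>> send_rows(moves="1 0 0.0005 0 0; 1 0 0.0005 0 0; 1 0 0.0005 0 0; 1 0 0.0005 0 0; 1 0 0 0 0; 1 0 0 0 0; 1 0 0 0 0; 1 0 0 0 0; 1 0 0 0 0; 1 0 0 0 0")

```text
time: 17.87
tool_pos: [0.6297, -0.0732, 0.1232]
ee_rot: [-1.57, -0.001, -1.536]
wrist_force: [-3.3, 0.1, 9.8]
width: 0.0006
```

>>> send_rows(moves="1 0 -0.003 0 0; 1 0 -0.004 0 0; 1 0 -0.006 0 0; 1 0 -0.010 0 0; 1 0 -0.015 0 0; 1 0 -0.020 0 0; 1 0 -0.030 0 0; 1 0 0 -0.02 0; 1 0 0 -0.035 0; 1 0 0 -0.035 0")

```text
time: 18.7
tool_pos: [0.5391, -0.0763, 0.2096]
ee_rot: [-1.571, -0.0, -1.535]
wrist_force: [0.2, -0.1, -0.0]
width: -0.0003
```

Run:
```python
from h import *
c=cur();print(np.round(c,4))
p=imaging.snapshot("wrist"); cv2.imwrite("pics/wr8.png",p["image"][:,:,::-1])
plan(c,[(.4682,.0973,.2106,-53.1,10)],1)
```

```text
[ 5.39100e-01 -7.63000e-02  2.09600e-01 -8.79713e+01]
1 -0.0176 -0.0001 -0.0065 -3.5; 1 -0.018 -0.0001 -0.0054 -3.5; 1 -0.0182 -0.0001 -0.0042 -3.5; 1 -0.0185 -0.0001 -0.0032 -3.4; 1 -0.0186 -0.0001 -0.0021 -3.5; 1 -0.0188 -0.0001 -0.0009 -3.5; 1 -0.0187 -0.0001 0.0003 -3.5; 1 -0.0187 -0.0001 0.0013 -3.5; 1 -0.0186 -0.0001 0.0026 -3.5; 1 -0.0184 -0.0001 0.0036 -3.5
end [  0.4682   0.0973   0.2106 -53.0713]
```

View pics/wr8.png

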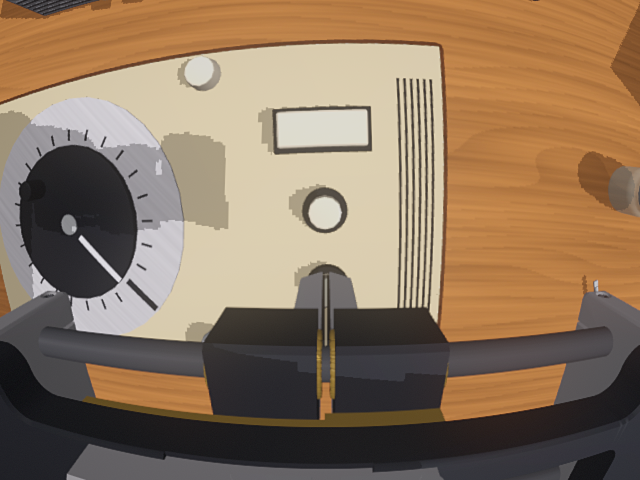

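>>> send_rows(moves="1 -0.0175 0 -0.0065 -3.5; 1 -0.018 0 -0.0055 -3.5; 1 -0.018 0 -0.004 -3.5; 1 -0.0185 0 -0.003 -3.4; 1 -0.0185 0 -0.002 -3.5; 1 -0.019 0 -0.001 -3.5; 1 -0.0185 0 0 -3.5; 1 -0.0185 0 0.0015 -3.5; 1 -0.0185 0 0.0025 -3.5; 1 -0.0185 0 0.0035 -3.5")

```text
time: 19.58
tool_pos: [0.4685, 0.0975, 0.2095]
ee_rot: [-1.571, 0.0, -0.924]
wrist_force: [-0.6, 0.4, 0.3]
width: 0.0008
```

Run:
```python
from h import *
print(np.round(cur(),4)); full("m5")
q=imaging.snapshot("top"); cv2.imwrite("pics/top9.png",q["image"][:,:,::-1])
```

```text
[  0.4685   0.0975   0.2095 -52.931 ]
disc [300.39198501 301.5873042 ] 69.00644374040756 ticks [300.7765443  301.19170637] 17
m5_100 bright [-132.5 -132.7 -132.8 -132.9 -132.7 -132.7 -132.7 -132.8 -132.8 -132.8
 -132.8 -132.9 -132.8 -132.8 -132.8 -132.8 -132.9] mean -132.78
m5_92 dark [-132.9 -132.9 -132.9 -133.  -132.9 -132.9 -132.9 -132.9 -132.9 -132.9
 -132.9 -132.9] mean -132.9
index-target 0.11605988944742762
```

View pics/top9.png

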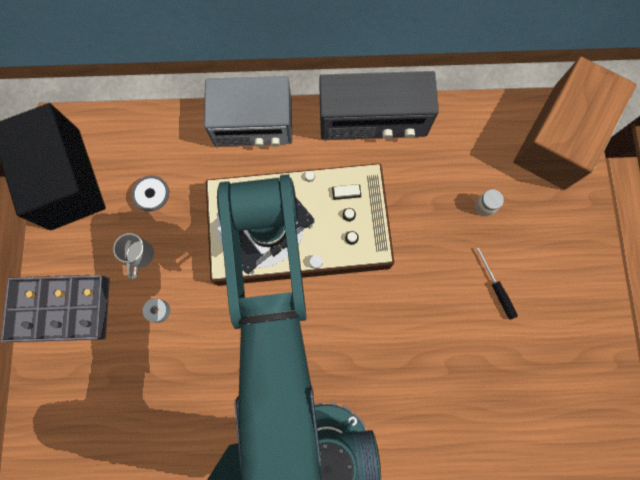

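Dial still lined up (0.1°), the bar is up at (347,191), and the knob (309,176), tin (316,262) and bench items are where they were. Handing in.

```bash
python3 -c "
from bench import order; print(order.close_job())"
```

```text
the job is handed in; nothing more can be done
None
```

The dial is lined up with the long scale line, and the bar key was then pressed fully down and released. The job was handed in at about 20 s of the 58 s allowed.

- **Dial:** I held the part-open fingers around the stud without squeezing it and pushed it about 83° clockwise. The wrist camera showed about 0.9° still to go, so I made one small second push. The index was within 0.04° of the target line after that, and within 0.12° after the bar press.
- **Bar key:** I pressed it with the closed fingertips until it hit its stop. The force rose from 4.4 N to 9.8 N while the fingers barely moved, which showed it was fully down. After I let go, the wrist picture showed it back up.
- **Other things:** The gripper never came down on the round keys. In the last top picture the loose things stand where they did at the start, and the robot ended in the air touching nothing.
- **Disagreements:** The top and scene cameras differed by about 5 mm on where the dial's centre is, so I used the wrist camera. Before the second push, the cruder line fits from all three cameras put the remaining angle anywhere from 0° to 1.2°. I went by the per-radius angle fit about the dial's centre.

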